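Right the tipped bottles in the emergency cart's drawer and shut it

ROBOT

A 6-joint arm with a two-finger parallel gripper is mounted at the origin on the work surface. World frame = base frame: x ahead of the robot, y to its left, z up, the work surface at z = 0. Lengths are in m, angles in rad, forces in N, time in s.
With the tool pointing down it reaches from about 0.375 to 0.825 m from the base axis. Payload 5.5 kg.
Tool frame: the origin (TCP) lies at the very end of the fingers, on their centre line; the grasp point (between the pads) lies 19 mm behind it; z points along the fingers, y is the line along which they close (so a half turn about z gives the same grasp; the last joint's range is limited). The gripper opens to 85 mm and grips with 20 to 120 N. Pads are 22 mm wide; open, the fingers measure 114 mm over their backs; the gripper's body (76 mm by 85 mm) begins 54 mm behind the grasp point. The pads swing forward as they close: fully open they stand 13 mm farther back than shut.
Start: joints at [1.209, 0.314, -0.047, 1.21, 0, 1.571], TCP at [0.212, 0.561, 0.231] pointing down, gripper open.
Joint ranges: [-2.67, 2.67], [-0.69, 1.73], [-1.03, 1.25], [-2.08, 2.16], [-1.42, 1.45], [-3.14, 3.14]. Speed limits (rad/s): [2.39, 2.39, 3.01, 3.14, 3.14, 3.14].

INTERFACE

Orientations are given as a 3x3 rotation matrix whose columns are the frame's x, y, z axes.
In Python, from workcell import r, viewer, workorder gives the robot as it stands. The module is installed in compiled form; this text tells all that it offers. Calls block until the motion is done:
- r.movep(position, orientation): joint-space move of the TCP to a pose.
- r.move_l(position, feed=0.15, rot=None): straight line of the TCP; rot=None keeps the orientation; feed is the mean speed in m/s.
- r.goto_joints(angles): joint-space move.
- r.grip(opening, effort=None): finger opening in m; effort is the grip in N (None keeps the last); returns when the fingers have stopped.
- r.pause(seconds).
- r.solve_ik(position, orientation): joint angles nearest the present ones, or None.
- r.state(): the state.
- viewer.snapshot(name): name is "side" or "top" or "wrist"; returns a dict with "color" (384x512x3 uint8, blue, green, red), "mtx" (3x3 intrinsics, pixels), "world_to_cam" (4x4, takes a point from world to camera coordinates). Camera axes: x right, y down, z forward; pixel columns grow to the right and rows downward; lengths in m; the calibration is good to about 2 mm. The wrist camera is an equidistant fisheye: a pixel r from the principal point sees the ray r / f radians off the axis. A picture is of the moment at which its call begins. There is no depth.
A pose or a line that the arm cannot do raises r.MotionError and nothing moves.
- workorder.sign_off(): hands the job in; it is judged then, once.
The state is a dict: "time": time; "joints": joint angles; "joint_velocities": joint speeds; "joint_torque": joint torques, N m; "eef_pos": TCP position; "eef_rot": TCP orientation; "wrist_force": force on the tool from outside, world axes, zero at the start; "ft_torque": the same for the moment, N m; "finger_gap": finger opening in m; "grasp_force": force on a finger pad.
Only numpy, scipy, OpenCV 4.12 (cv2) and the standard library are available. Lean on these libraries where they do the work, as an engineer would, in place of code of your own. Each camera call takes 0.05 s, during which the arm holds its last target. There are 200 camera calls.

TASK

Two of the four bottles in the lane of the emergency cart's open top drawer have tipped over: stand both upright again in the lane, caps up, without knocking over or dropping any bottle and leaving the other supplies where they lie. Then push the drawer fully shut without slamming it, with all four bottles still standing in their lane.

Things in the scene. Friction and masses are not known exactly. Their poses are not given: they have to be found in the camera images.
- bottle_a: white plastic bottle, green label band, blue screw cap. 90 mm tall: round body 60 mm across for the lowest 62 mm, sloping shoulder to 69 mm, cap 45 mm across from 69 to 90 mm; 0.14 to 0.26 kg. Origin on its axis, 45 mm from foot and cap top; z runs from foot to cap. Standing at the start.
- bottle_b: white plastic bottle, green label band, blue screw cap. 90 mm tall: round body 60 mm across for the lowest 62 mm, sloping shoulder to 69 mm, cap 45 mm across from 69 to 90 mm; 0.14 to 0.26 kg. Origin on its axis, 45 mm from foot and cap top; z runs from foot to cap. Tipped at the start: lies along the lane between its ribs, cap towards the lane's +y end.
- bottle_c: white plastic bottle, green label band, blue screw cap. 90 mm tall: round body 60 mm across for the lowest 62 mm, sloping shoulder to 69 mm, cap 45 mm across from 69 to 90 mm; 0.14 to 0.26 kg. Origin on its axis, 45 mm from foot and cap top; z runs from foot to cap. Tipped at the start: lies along the lane between its ribs, cap towards the lane's -y end.
- bottle_d: white plastic bottle, green label band, blue screw cap. 90 mm tall: round body 60 mm across for the lowest 62 mm, sloping shoulder to 69 mm, cap 45 mm across from 69 to 90 mm; 0.14 to 0.26 kg. Origin on its axis, 45 mm from foot and cap top; z runs from foot to cap. Standing at the start.
- lane (a point): centre of the bottle lane's floor in the cart's top drawer, 20 mm above the bench; moves with the drawer. x: the way the drawer closes (away from the robot), y along the lane, z up. Channel 66 mm wide, 476 mm long, between blue ribs 10 mm thick and 16 mm high; a shallow groove keeps tipped bottles from rolling, their axis 28 mm above the floor. Four bottles in any order, about 119 mm apart
- panel (a point): middle of the top edge of the drawer's grey front panel, on its inner face: 60 mm above the lane floor, 95 mm before the lane axis. The panel is 12 mm thick, 530 mm long. The drawer's side walls, which end the lane, are 12 mm thick and stand 45 mm above the lane floor. Supplies lie in a compartment 52 mm wide before the lane and one 84 mm wide behind it
- cart: grey emergency cart with blue top, fixed, 600 mm wide, turned by up to 0.14 rad; origin at bench height in the middle of its front face, x into the cart, y along the front. Its top begins 10 mm before the front face; underside 126 mm, upper side 156 mm, rim 172 mm above the bench, things on it up to 220 mm. The lane axis is 128 mm before the front face while the drawer is open
- pull (a point): centre of the front (robot-side) face of the blue pull rail on the drawer's front panel: 400 mm long, 18 mm high, 15 mm proud of the panel, top 3 mm below the panel's top edge. The panel's bottom edge is 60 mm below this point. Moves with the drawer; x points the way the drawer closes
- drawer_box (a joint): travel of the drawer in m: 0 fully open (as at the start), 0.235 fully shut. Pushing it takes about 4 to 7 N; it has no spring and no catch and stays where it is left.
- carton: orange carton in the compartment behind the lane, 46 x 130 x 40 mm (x, y, z), lying along the lane; origin at the centre of its underside. Bystander.
- tape: roll of paper tape lying flat in the compartment behind the lane, 50 mm across, 24 mm high; origin at the centre of its underside. Bystander.
- packet: yellow flat packet, 36 x 110 x 12 mm (x, y, z), in the compartment in front of the lane; origin at the centre of its underside. Bystander.
- dish: round steel bowl, 110 mm across, 45 mm high, on the bench to the left of the drawer; origin at the centre of its underside. Bystander.

How it is judged:
On the way, in this order (a step that is already met when the one before it is completed fails the run):
1. all four bottles stand upright in the lane, let go and at rest (angle between each of bottle_a, bottle_b, bottle_c, bottle_d's own z axis and vertical below 0.09 rad and x of bottle_a in the frame of lane between -0.012 and 0.012 m and y of bottle_a in the frame of lane between -0.225 and 0.225 m and z of bottle_a in the frame of lane between 0.039 and 0.051 m and x of bottle_b in the frame of lane between -0.012 and 0.012 m and y of bottle_b in the frame of lane between -0.225 and 0.225 m and z of bottle_b in the frame of lane between 0.039 and 0.051 m and x of bottle_c in the frame of lane between -0.012 and 0.012 m and y of bottle_c in the frame of lane between -0.225 and 0.225 m and z of bottle_c in the frame of lane between 0.039 and 0.051 m and x of bottle_d in the frame of lane between -0.012 and 0.012 m and y of bottle_d in the frame of lane between -0.225 and 0.225 m and z of bottle_d in the frame of lane between 0.039 and 0.051 m and contact force between each of bottle_a, bottle_b, bottle_c, bottle_d and the fingers below 0.1 N and linear speed of each of bottle_a, bottle_b, bottle_c, bottle_d below 0.03 m/s), for 0.2 s.
2. the drawer is fully shut (value of joint drawer_box above 0.23 m), for 0.2 s.
At the end, for the whole second after the job is handed in: The drawer is shut to within 5 mm, and all four bottles stand upright (within 0.09 rad, cap up) on the floor of the lane (within 12 mm of its axis, between its ends, height within 6 mm), released and at rest (under 0.03 m/s) (all of step 1 and value of joint drawer_box above 0.23 m); the robot touches nothing.
It fails at once if a bottle that stood at the start is knocked over (leans more than 0.6 rad) (angle between any of bottle_a, bottle_d's own z axis and vertical above 0.6 rad).
It fails at once if a bottle is dropped (moves faster than 0.8 m/s with no finger on it) ((linear speed of bottle_a above 0.8 m/s and contact force between bottle_a and the fingers below 0.1 N) or (linear speed of bottle_b above 0.8 m/s and contact force between bottle_b and the fingers below 0.1 N) or (linear speed of bottle_c above 0.8 m/s and contact force between bottle_c and the fingers below 0.1 N) or (linear speed of bottle_d above 0.8 m/s and contact force between bottle_d and the fingers below 0.1 N)).
It fails at once if the carton, tape or packet is lifted or tipped out of its place in the drawer (tilts over 0.5 rad or rises over 30 mm) (angle between any of carton, tape, packet's own z axis and vertical above 0.5 rad or z of any of carton, tape, packet in the frame of lane above 0.03 m).
It fails at once if the steel bowl, or (while the drawer is still fully open) the carton, tape or packet, is shifted by more than 25 mm (distance of dish from where it was at the start of the episode above 0.025 m or (distance of any of carton, tape, packet from where it was at the start of the episode above 0.025 m and value of joint drawer_box below 0.003 m)).
It fails at once if the drawer is slammed (moves faster than 0.6 m/s) (velocity of joint drawer_box above 0.6 m/s).
It also fails if it takes over 67 s, if anything falls off the work surface, if the arm or the gripper's body presses on something with over 40 N, if the wrist force passes 120 N, or if a joint passes its speed limit or range.

## Working session

There is one attempt and no reset: what is moved stays moved. The work goes in short steps, each a Python script; the robot and the scene stay as the last script left them, time stands still between calls to the robot, and variables do not carry over. Pictures are saved under pics/ and viewed, at most 14 in all, crops included, and the job is handed in when it is done.

```bash
mkdir -p pics; python3 - <<'E'
from workcell import r, viewer
import cv2, numpy as np
a=viewer.snapshot("top"); b=viewer.snapshot("side")
cv2.imwrite("pics/top0.png",a["color"]); cv2.imwrite("pics/side0.png",b["color"])
for s in (a,b): print(s["mtx"].round(1).tolist(), s["world_to_cam"].round(4).tolist())
st=r.state(); print(st["eef_pos"],st["eef_rot"],st["time"],st["finger_gap"])
E
```

```text
[[367.2, 0.0, 261.4], [0.0, 367.2, 191.0], [0.0, 0.0, 1.0]] [[0.0077, -0.9999, 0.0126, 0.1233], [-0.9872, -0.0096, -0.159, 0.5543], [0.1591, -0.0112, -0.9872, 0.9284], [0.0, 0.0, 0.0, 1.0]]
[[370.0, 0.0, 253.8], [0.0, 370.0, 190.2], [0.0, 0.0, 1.0]] [[0.9878, -0.1542, 0.0198, -0.5298], [-0.0695, -0.5518, -0.8311, 0.1858], [0.1391, 0.8196, -0.5558, 0.8093], [0.0, 0.0, 0.0, 1.0]]
[0.21220131 0.56069038 0.23053602] [[-9.35263350e-01  3.53952297e-01 -4.87602184e-04]
 [ 3.53952630e-01  9.35262285e-01 -1.41196701e-03]
 [-4.37330341e-05 -1.49314907e-03 -9.99998884e-01]] 0.1 0.08538878699594887
```

View pics/top0.png

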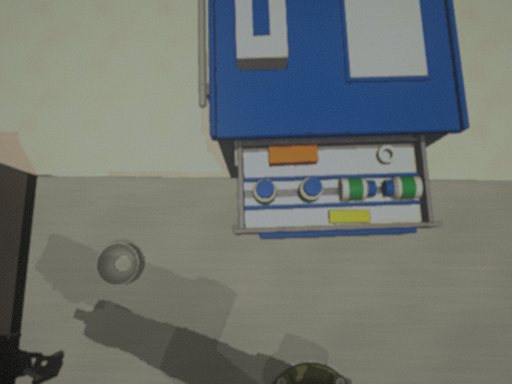

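View pics/side0.png

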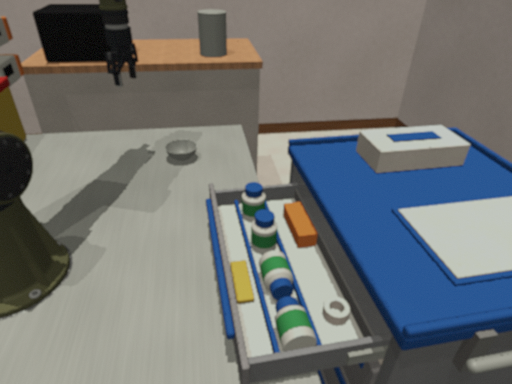

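The top view shows standing bottles at about (265,190) and (311,188). bottle_c lies at (355,189) with its cap at (371,188), and bottle_b lies at (405,188) with its cap at (388,188). The packet is in front of the lane, the carton and tape are behind it, and the bowl is at (120,262).

```bash
cat > h.py <<'E'
from workcell import r, viewer, workorder
import cv2, numpy as np
def ray(s,uv,z):
    T=s["world_to_cam"];R,t=T[:3,:3],T[:3,3]
    c=-R.T@t; d=R.T@np.linalg.inv(s["mtx"])@[uv[0],uv[1],1]
    return c+d*(z-c[2])/d[2]
def blobs(s,lo,hi,roi,amin=15):
    m=cv2.inRange(cv2.cvtColor(s["color"],cv2.COLOR_BGR2HSV),lo,hi)
    x0,y0,x1,y1=roi; k=np.zeros_like(m); k[y0:y1,x0:x1]=m[y0:y1,x0:x1]
    n,l,st,c=cv2.connectedComponentsWithStats(k)
    return k,[(c[i],st[i]) for i in range(1,n) if st[i][4]>=amin]
E
python3 - <<'E'
from h import *
s=viewer.snapshot("top")
BL=((100,120,60),(130,255,255)); GR=((45,80,40),(90,255,255))
T=s["world_to_cam"]; print("cam",(-T[:3,:3].T@T[:3,3]).round(3))
k,b=blobs(s,*BL,(236,140,440,225)); 
for c,st in b: print("blue",c.round(1),st.tolist(), ray(s,c,.048).round(4),ray(s,c,.11).round(4))
k2,b=blobs(s,*GR,(236,140,440,225))
for c,st in b: print("green",c.round(1),st.tolist(), ray(s,c,.078).round(4),ray(s,c,.048).round(4))
# ribs
for r0,r1 in((172,184),(200,211),(226,240)):
    kk,_=blobs(s,*BL,(236,r0,440,r1)); v=[]
    for u in range(250,416,1):
        q=np.flatnonzero(kk[r0:r1,u])+r0
        if 1<=len(q)<=6: v.append((u,q.mean(),len(q)))
    v=np.array(v); p=np.polyfit(v[:,0],v[:,1],1); g=abs(np.polyval(p,v[:,0])-v[:,1])<1; p=np.polyfit(v[g,0],v[g,1],1)
    z=.036 if r0<220 else .077
    A=ray(s,(250,np.polyval(p,250)),z);B=ray(s,(415,np.polyval(p,415)),z); d=A-B
    print("rib",len(v),g.sum(),p,v[:,2].mean(),A.round(4),B.round(4),"yaw",np.arctan2(-d[0],d[1]))
b=s["color"]; im=np.hstack([b])
cv2.imwrite("pics/crop1.png",cv2.resize(b[135:245,230:445],None,fx=3.7,fy=3.7,interpolation=cv2.INTER_CUBIC))
E
```

```text
cam [0.399 0.139 1.003]
blue [338.2 181.2] [305, 173, 114, 22, 396] [ 0.5807 -0.0755  0.048 ] [ 0.5689 -0.0616  0.11  ]
blue [285.1 178.3] [270, 177, 34, 3, 60] [0.5872 0.0655 0.048 ] [0.5749 0.0702 0.11  ]
blue [249.8 179.4] [244, 179, 14, 2, 25] [0.5831 0.159  0.048 ] [0.5711 0.1577 0.11  ]
blue [264.6 188.5] [257, 180, 16, 17, 206] [0.5592 0.1197 0.048 ] [0.5488 0.121  0.11  ]
blue [389.5 187.4] [385, 181, 9, 14, 95] [ 0.5653 -0.2113  0.048 ] [ 0.5545 -0.1886  0.11  ]
blue [371.8 188. ] [369, 182, 7, 13, 72] [ 0.5633 -0.1643  0.048 ] [ 0.5526 -0.1446  0.11  ]
blue [333.5 204.6] [245, 201, 176, 8, 306] [ 0.5182 -0.0615  0.048 ] [ 0.5104 -0.0485  0.11  ]
green [408.3 186.6] [401, 176, 15, 22, 270] [ 0.5628 -0.249   0.078 ] [ 0.5681 -0.2616  0.048 ]
green [355.5 188. ] [349, 178, 14, 21, 260] [ 0.5577 -0.1128  0.078 ] [ 0.5629 -0.121   0.048 ]
rib 161 91 [-3.32881759e-02  1.87969811e+02] 2.2422360248447206 [0.5849 0.1588 0.036 ] [ 0.6045 -0.2868  0.036 ] yaw 0.044033545642508734
rib 166 166 [-3.43665353e-02  2.16026271e+02] 1.7289156626506024 [0.51   0.1578 0.036 ] [ 0.5292 -0.2823  0.036 ] yaw 0.04373576557061927
rib 156 156 [-3.53732358e-02  2.44502570e+02] 3.9358974358974357 [0.4341 0.1561 0.077 ] [ 0.4522 -0.2602  0.077 ] yaw 0.04335256796747243
```

```bash
sleep 1; ls pics
```

```text
crop1.png
side0.png
top0.png
```

View pics/crop1.png

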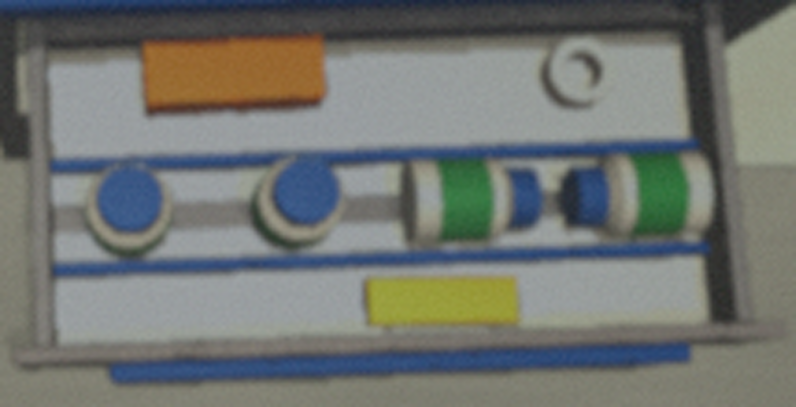

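The crop shows both ribs clearly. The lane yaw is about 0.044 and the lane axis is at x≈0.548 for y=0.158. bottle_c's foot is at y≈-0.08 with the cap towards -y, and bottle_b's foot is at y≈-0.288 with the cap towards +y. I'll grip each body with the tool leaning towards the cap, lift it, turn it so the tool comes from the robot side, and set it down.

```bash
cat >> h.py <<'E'
YAW=.0437; FL=.020
xl=np.array([np.cos(YAW),np.sin(YAW),0]); yl=np.array([-np.sin(YAW),np.cos(YAW),0]); zl=np.array([0,0,1.])
def lane(y,z): # world point on the lane axis at world y, height z above floor
    return np.array([.5485+(.158-y)*np.tan(YAW),y,FL+z])
def fr(k,n): return np.column_stack([n,np.cross(k,n),k])  # bottle frame
TH,PH=np.radians(28),np.radians(34); LEAN=PH-TH
def plan(s,foot,sgn,p=.050,tip=.023):
    """s: cap side (+-1 along yl), foot: world y of foot, p: grip distance from foot, tip: TCP height over floor"""
    k=s*yl; B0=fr(k,zl); o=lane(foot,.028)+k*.045
    tz=-np.sin(TH)*k-np.cos(TH)*zl; ty=sgn*xl; R0=np.column_stack([np.cross(ty,tz),ty,tz])
    P0=lane(foot,.028)+k*p+tz*(.028-tip)/np.cos(TH)
    k1=np.cos(LEAN)*zl+np.sin(LEAN)*xl; n1=-np.cos(LEAN)*xl+np.sin(LEAN)*zl; B1=fr(k1,n1)
    D=B1@B0.T
    return P0,R0,o,D
def end(P,o,D,R0,y,h): # bottle origin goes to lane y, height h
    return lane(y,h)+D@(P-o), D@R0
E
python3 - <<'E'
from h import *
for n,s,foot,y in(("c",-1,-.0805,-.112),("b",1,-.288,-.235)):
  for sg in(1,-1):
    P,R,o,D=plan(s,foot,sg)
    E,RE=end(P,o,D,R,y,.048)
    f=lambda p,q:(lambda a:None if a is None else np.round(a,2).tolist())(r.solve_ik(p,q))
    up=np.array([0,0,.14])
    print(n,sg,P.round(3),E.round(3)); print(f(P+up,R),f(P,R)); print(f(E+up,RE),f(E,RE),f(E-.12*RE[:,2],RE))
E
```

```text
c 1 [ 0.561 -0.128  0.043] [ 0.566 -0.112  0.07 ]
[-0.46, 0.49, -0.01, 1.33, 0.42, 1.01] [-0.46, 0.6, -0.16, 1.06, 0.42, 1.01]
None None None
c -1 [ 0.561 -0.128  0.043] [ 0.566 -0.112  0.07 ]
[-0.46, 0.49, -0.01, 1.33, 0.42, -2.13] [-0.46, 0.6, -0.16, 1.06, 0.42, -2.13]
None None None
b 1 [ 0.566 -0.241  0.043] [ 0.571 -0.235  0.07 ]
[-0.15, 0.28, -0.3, 0.89, -0.48, 1.35] [-0.15, 0.42, -0.46, 0.59, -0.48, 1.35]
[-0.69, -0.05, -1.02, -0.23, 0.59, 2.67] None None
b -1 [ 0.566 -0.241  0.043] [ 0.571 -0.235  0.07 ]
[-0.15, 0.28, -0.3, 0.89, -0.48, -1.79] [-0.15, 0.42, -0.46, 0.59, -0.48, -1.79]
[-0.69, -0.05, -1.02, -0.23, 0.59, -0.47] None None
```

```bash
python3 - <<'E'
import re
t=open('h.py').read()
t=t.replace('TH,PH=np.radians(28),np.radians(34); LEAN=PH-TH\n','')
t=t.replace('p=.050,tip=.023):','th,ph,psi,p=.050,tip=.023):').replace('k=s*yl; B0','TH=np.radians(th); LEAN=np.radians(ph-th); a=np.radians(psi); m=np.cos(a)*xl+np.sin(a)*yl\n    k=s*yl; B0').replace('*xl; n1=-np.cos(LEAN)*xl','*m; n1=-np.cos(LEAN)*m')
open('h.py','w').write(t)
E
python3 - <<'E'
from h import *
for n,s,foot,y in(("c",-1,-.0805,-.112),("b",1,-.288,-.235)):
  for th in(20,28,35):
   for ph in (th,th+6):
    ok=[]
    for psi in range(-180,180,15):
     for sg in (1,-1):
      P,R,o,D=plan(s,foot,sg,th,ph,psi); E,RE=end(P,o,D,R,y,.048)
      q=[r.solve_ik(*a) for a in((P,R),(E,RE),(E+[0,0,.12],RE),(E-.1*RE[:,2],RE))]
      if all(v is not None for v in q): ok.append((psi,sg,round(q[1][5]-q[0][5],1)))
      elif sg>0 and q[1] is not None: ok.append((psi,[v is not None for v in q]))
    print(n,th,ph,ok)
E
```

```text
c 20 20 [(-135, [True, True, False, False]), (-120, 1, np.float64(1.7)), (-120, -1, np.float64(1.7)), (-105, 1, np.float64(1.5)), (-105, -1, np.float64(1.5)), (-90, 1, np.float64(1.2)), (-90, -1, np.float64(1.2)), (-75, 1, np.float64(0.6)), (-75, -1, np.float64(0.6)), (-60, 1, np.float64(-0.1)), (-60, -1, np.float64(-0.1)), (45, 1, np.float64(-2.7)), (45, -1, np.float64(3.6)), (60, 1, np.float64(-3.3)), (60, -1, np.float64(3.0)), (75, 1, np.float64(-3.7)), (75, -1, np.float64(2.6)), (90, 1, np.float64(-3.8)), (90, -1, np.float64(2.4)), (105, [True, True, False, False])]
c 20 26 [(-150, [True, True, False, False]), (-135, [True, True, True, False]), (-120, 1, np.float64(1.6)), (-120, -1, np.float64(1.6)), (-105, 1, np.float64(1.4)), (-105, -1, np.float64(1.4)), (-90, 1, np.float64(1.0)), (-90, -1, np.float64(1.0)), (-75, 1, np.float64(0.5)), (-75, -1, np.float64(0.5)), (-60, 1, np.float64(-0.0)), (-60, -1, np.float64(-0.0)), (30, 1, np.float64(-2.1)), (30, -1, np.float64(4.2)), (45, 1, np.float64(-2.7)), (45, -1, np.float64(3.6)), (60, 1, np.float64(-3.2)), (60, -1, np.float64(3.1)), 
[... 7092 characters left out ...]
p.float64(-2.3)), (-120, -1, np.float64(3.9)), (-105, 1, np.float64(-2.6)), (-105, -1, np.float64(3.6)), (-90, 1, np.float64(-3.0)), (-90, -1, np.float64(3.3)), (-75, 1, np.float64(-3.4)), (-75, -1, np.float64(2.9)), (-60, 1, np.float64(-3.8)), (-60, -1, np.float64(2.5)), (15, 1, np.float64(0.9)), (15, -1, np.float64(0.9)), (30, 1, np.float64(0.5)), (30, -1, np.float64(0.5)), (45, 1, np.float64(0.1)), (45, -1, np.float64(0.1)), (60, 1, np.float64(-0.3)), (60, -1, np.float64(-0.3)), (75, 1, np.float64(-0.6)), (75, -1, np.float64(-0.6)), (90, 1, np.float64(-0.8)), (90, -1, np.float64(-0.8)), (105, [True, True, True, False]), (120, [True, True, False, False]), (135, [True, True, False, False])]
```

```bash
cat >> h.py <<'E'
def pick(s,foot,sg,th,ph,psi,p=.050):
    P,R,o,D=plan(s,foot,sg,th,ph,psi,p,.032)
    r.movep(P+[0,0,.13],R); r.grip(.075,60); r.move_l(P,.12)
    r.pause(.2); f0=r.state()["wrist_force"]; n=0
    while n<11:
        n+=1; r.move_l(P-[0,0,.002*n],.03); f=r.state()["wrist_force"]-f0
        if abs(f[2])>4: break
    r.move_l(P-[0,0,.002*(n-1)-.0005],.03)
    print("down",n,f.round(1)); r.grip(.04,60); st=r.state()
    print("gap",st["finger_gap"],st["grasp_force"],st["eef_pos"].round(4),st["time"])
    return P,R,o,D
E
python3 - <<'E'
from h import *
P,R,o,D=plan(-1,-.0805,1,26,26,45); E,RE=end(P,o,D,R,-.118,.048)
print(np.round([r.solve_ik(*a) for a in((P+[-.03,0,.16],R),(E+[0,0,.13],RE),(E,RE))],2))
pick(-1,-.0805,1,26,26,45)
for n in("top","side"): cv2.imwrite(f"pics/g_{n}.png",viewer.snapshot(n)["color"])
a=cv2.imread("pics/g_top.png")[135:285,230:445];b=cv2.imread("pics/g_side.png")[160:384,180:400]
cv2.imwrite("pics/g.png",np.hstack([cv2.resize(a,(430,300)),cv2.resize(b,(300,300))]))
E
```

```text
[[-0.47  0.41 -0.06  1.33  0.39  1.01]
 [-0.74  0.32 -0.59  0.67  1.12 -1.57]
 [-0.74  0.53 -0.67  0.37  1.12 -1.57]]
down 11 [-0.7  0.4  6.9]
gap 0.057742716103045405 66.3873022980988 [ 0.5625 -0.1327  0.0348] 7.9167
```

View pics/g.png

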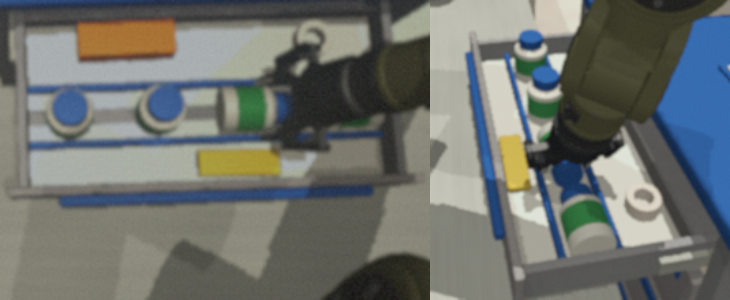

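The picture shows the fingers straddling bottle_c close to its shoulder, near (290,110). That is about 8 mm too far towards the cap, so I'll regrip nearer the foot and lift.

```bash
python3 - <<'E'
from h import *
p=r.state()["eef_pos"]
r.grip(.075,60); q=p+[0,0,.003]; r.move_l(q,.03); q=q-.010*(-1)*yl; r.move_l(q,.04); r.move_l(q-[0,0,.003],.03)
r.grip(.04,70); st=r.state(); f0=st["wrist_force"]
print("gap",st["finger_gap"],st["grasp_force"],st["eef_pos"].round(4))
r.move_l(q+[0,0,.03],.05); st=r.state(); print("gap",st["finger_gap"],st["grasp_force"],(st["wrist_force"]-f0).round(2))
r.pause(.3); st=r.state(); print(st["finger_gap"],st["time"])
for n in("top","side"): cv2.imwrite(f"pics/g_{n}.png",viewer.snapshot(n)["color"])
a=cv2.imread("pics/g_top.png")[135:285,230:445];b=cv2.imread("pics/g_side.png")[160:384,180:400]
cv2.imwrite("pics/g2.png",np.hstack([cv2.resize(a,(430,300)),cv2.resize(b,(300,300))]))
E
```

```text
gap 0.057948083129991196 74.87117040669546 [ 0.5624 -0.123   0.0354]
gap 0.058098039318476825 74.79637152515352 [-0.58  0.31 -6.27]
0.05787416880675423 10.7167
```

View pics/g2.png

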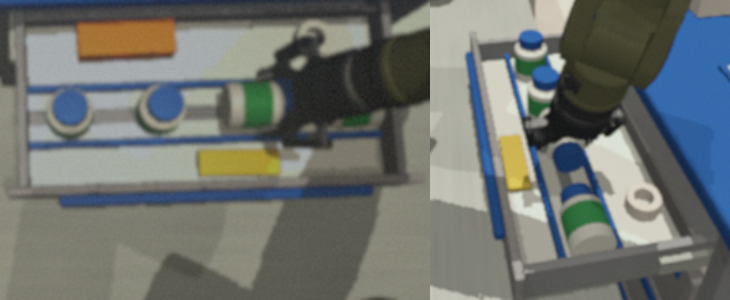

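bottle_c is held and lifted level, with its label at (258,103). Next I'll rotate it upright.

```bash
cat >> h.py <<'E'
def setdown(Pg,s,foot,sg,th,ph,psi,y,upz=.13):
    _,R,o,D=plan(s,foot,sg,th,ph,psi)
    E,RE=end(Pg,o,D,R,y,.050)
    r.move_l(Pg+[-.03,0,.17],.12); r.movep(E+[0,0,upz],RE); r.pause(.2)
    st=r.state(); print("turned",st["finger_gap"],st["time"])
    return E,RE
def snap(name):
    for n in("top","side"): cv2.imwrite(f"pics/g_{n}.png",viewer.snapshot(n)["color"])
    a=cv2.imread("pics/g_top.png")[135:285,230:445];b=cv2.imread("pics/g_side.png")[160:384,180:400]
    cv2.imwrite(f"pics/{name}.png",np.hstack([cv2.resize(a,(430,300)),cv2.resize(b,(300,300))]))
E
python3 - <<'E'
from h import *
E,RE=setdown(np.array([.5624,-.123,.0354]),-1,-.0805,1,26,26,45,-.118)
print(E)
cv2.imwrite("pics/s3.png",viewer.snapshot("side")["color"])
E
```

```text
turned 0.05757592858427974 14.525
[ 0.56789292 -0.10762148  0.06761106]
```

View pics/s3.png

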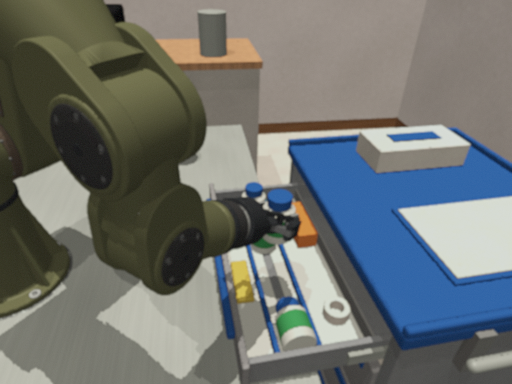

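The side view shows bottle_c upright with its cap up at (280,200). I'll check the cap in the top view and then lower it.

```bash
python3 - <<'E'
from h import *
s=viewer.snapshot("top"); k,b=blobs(s,(100,120,60),(130,255,255),(236,140,440,225),60)
for c,st in b: print(c.round(1),st.tolist(),ray(s,c,.245).round(4))
print("want",lane(-.118,.2))
E=np.array([.56789292,-.10762148,.06761106])
r.move_l(E+[0,0,.012],.08); r.pause(.2); f0=r.state()["wrist_force"]
for n in range(1,13):
    r.move_l(E+[0,0,.012-.0015*n],.03); f=r.state()["wrist_force"]-f0
    if abs(f[2])>3: break
print(n,f.round(2),r.state()["eef_pos"],r.state()["time"])
snap("c4")
E
```

```text
[380.2 178.3] [367, 166, 27, 30, 403] [ 0.5503 -0.1204  0.245 ]
[285.8 178.1] [269, 177, 35, 3, 62] [0.5486 0.0791 0.245 ]
[317.5 183.8] [305, 176, 50, 19, 279] [0.5372 0.0125 0.245 ]
[264.7 188.3] [257, 180, 16, 17, 201] [0.5265 0.1236 0.245 ]
[295.  205.8] [245, 204, 103, 5, 168] [0.4902 0.0601 0.245 ]
want [ 0.56056888 -0.118       0.22      ]
11 [ 1.5  -0.95  7.23] [ 0.56823244 -0.10755607  0.0639941 ] 19.2
```

View pics/c4.png

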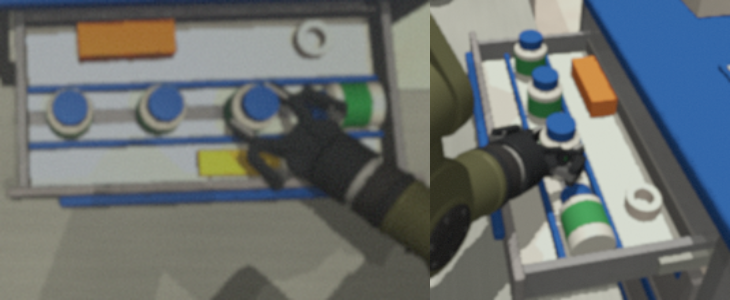

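bottle_c stands between the ribs at (258,105), upright and touching the floor. I'll release it and back off along the tool.

```bash
python3 - <<'E'
from h import *
st=r.state(); r.grip(.070,40); r.grip(.080); r.pause(.2)
z=st["eef_rot"][:,2]; r.move_l(st["eef_pos"]-.09*z,.12); r.move_l(st["eef_pos"]-.09*z+[0,0,.09],.15)
# now bottle b: go to its pick hover
P,R,o,D=plan(1,-.288,1,26,26,45,.050,.032)
for sg in(1,-1):
    P,R,o,D=plan(1,-.288,sg,26,26,45,.050,.032);E,RE=end(P,o,D,R,-.238,.05)
    print(sg,np.round([r.solve_ik(*a) for a in((P+[0,0,.13],R),(P+[-.03,0,.17],R),(E+[0,0,.13],RE),(E,RE))],2).tolist())
print(r.state()["time"],r.state()["joints"].round(2)); 
s=viewer.snapshot("top"); 
for col in(((100,120,60),(130,255,255)),((45,80,40),(90,255,255))):
  for c,st in blobs(s,*col,(236,140,440,225),50)[1]: print(c.round(1),st.tolist(),ray(s,c,.068).round(4),ray(s,c,.11).round(4))
snap("c5")
E
```

```text
1 [[-0.16, 0.27, -0.29, 0.9, -0.44, 1.34], [-0.17, 0.19, -0.3, 0.97, -0.44, 1.33], [-0.9, 0.52, -0.26, 1.11, 1.09, 1.21], [-0.9, 0.69, -0.33, 0.87, 1.09, 1.21]]
-1 [[-0.16, 0.27, -0.29, 0.9, -0.44, -1.8], [-0.17, 0.19, -0.3, 0.97, -0.44, -1.81], [-0.9, 0.52, -0.26, 1.11, 1.09, -1.93], [-0.9, 0.69, -0.33, 0.87, 1.09, -1.93]]
21.7 [-0.89  0.4  -0.5   0.96  1.09 -1.9 ]
[369.4 182.2] [352, 173, 67, 22, 333] [ 0.5751 -0.1522  0.068 ] [ 0.5672 -0.1391  0.11  ]
[285.2 178.2] [270, 177, 34, 3, 58] [0.5834 0.0669 0.068 ] [0.5751 0.0702 0.11  ]
[317.5 183.9] [305, 176, 48, 19, 276] [ 0.5693 -0.0171  0.068 ] [ 0.5616 -0.0101  0.11  ]
[264.6 188.5] [257, 180, 16, 17, 203] [0.5559 0.12   0.068 ] [0.5488 0.1209 0.11  ]
[389.5 187.5] [386, 181, 8, 14, 94] [ 0.5617 -0.2041  0.068 ] [ 0.5544 -0.1887  0.11  ]
[318.2 205. ] [245, 202, 149, 7, 260] [ 0.5141 -0.0179  0.068 ] [ 0.5089 -0.0109  0.11  ]
[407.7 186.2] [401, 176, 15, 22, 235] [ 0.5654 -0.2517  0.068 ] [ 0.5579 -0.2341  0.11  ]
```

View pics/c5.png

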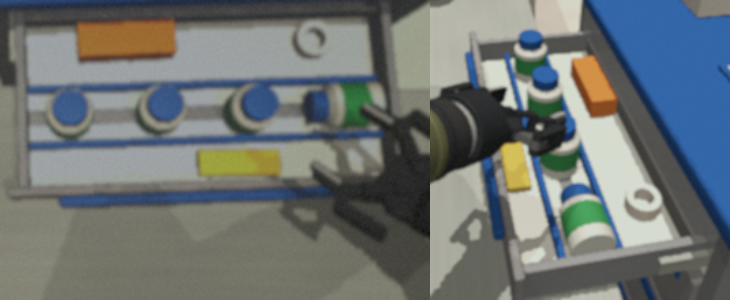

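bottle_c stands free at (255,107), and bottle_b still lies at (345,105). Doing bottle_b the same way.

```bash
python3 - <<'E'
from h import *
a=(1,-.288,-1,26,26,45)
P,R,o,D=plan(*a,.050,.016)
P=P.copy()
r.movep(P+[0,0,.14],R); r.grip(.075,60); r.move_l(P+[0,0,.012],.12); r.move_l(P,.03)
r.grip(.04,70); st=r.state(); Pg=st["eef_pos"].copy(); print("gap",st["finger_gap"],st["grasp_force"],Pg,st["wrist_force"].round(1))
r.move_l(Pg+[0,0,.03],.05)
E,RE=setdown(Pg,*a,-.236); print(repr(E))
np.save("E.npy",E); snap("b6")
E
```

```text
gap 0.058085406848004194 74.6470509446226 [ 0.56688198 -0.24407489  0.03675089] [-0.3  0.7  4.1]
turned 0.05754824911532486 29.2
array([ 0.57391738, -0.22824577,  0.06893213])
```

View pics/b6.png

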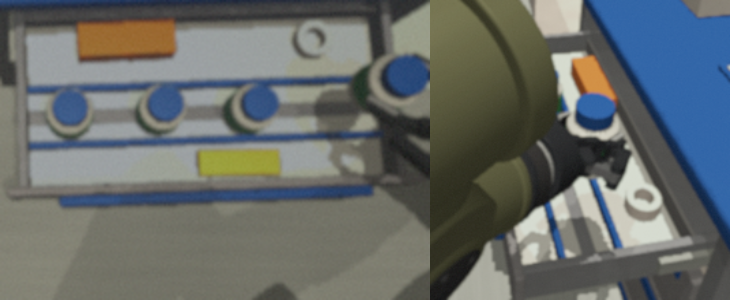

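bottle_b is upright in the gripper, cap at (405,75) in the top crop. I'll lower it until it touches, with a check on the depth, then release.

```bash
python3 - <<'E'
from h import *
E=np.load("E.npy")
s=viewer.snapshot("top"); 
for c,st in blobs(s,(100,120,60),(130,255,255),(418,155,450,190),60)[1]: print(c.round(1),st.tolist(),ray(s,c,.245).round(4))
print("want",lane(-.236,.2))
r.move_l(E+[0,0,.012],.1); r.pause(.2); f0=r.state()["wrist_force"]
for n in range(1,14):
    r.move_l(E+[0,0,.012-.0015*n],.03); f=r.state()["wrist_force"]-f0
    if abs(f[2])>3: break
print(n,f.round(2),r.state()["eef_pos"])
if n>=9:
    st=r.state(); r.grip(.070,40); r.grip(.078); r.pause(.2)
    z=st["eef_rot"][:,2]; r.move_l(st["eef_pos"]-.09*z,.12); r.move_l(st["eef_pos"]-.09*z+[-.0,0,.09],.15)
print(r.state()["time"],r.state()["eef_pos"]); snap("b7")
s=viewer.snapshot("top"); k,b=blobs(s,(100,120,60),(130,255,255),(236,182,440,197),30)
for c,st in b: print(c.round(1),st.tolist())
E
```

```text
[433.2 172.5] [423, 163, 22, 20, 322] [ 0.5641 -0.2338  0.245 ]
want [ 0.56572877 -0.236       0.22      ]
13 [-2.06  0.6  10.36] [ 0.57476003 -0.22840833  0.06340812]
36.5167 [ 0.51973943 -0.28762865  0.19190522]
[264.6 188.6] [257, 182, 16, 15, 196]
[312.4 187.3] [305, 182, 16, 13, 173]
[359.5 187. ] [352, 182, 17, 12, 172]
[407.9 185.9] [399, 182, 19, 10, 152]
```

View pics/b7.png

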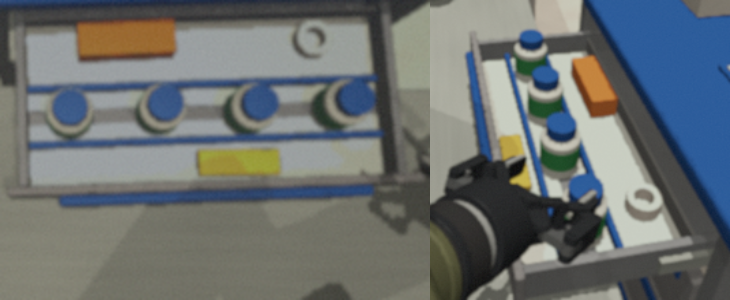

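All four bottles stand in a row, caps at (69,107), (165,103), (259,103) and (355,98). Next I'll find a tilted tool pose to push the pull.

```bash
cat >> h.py <<'E'
def pushpose(yw,tilt,psi,sg,d,z=.062):
    """tool leaning back by tilt, azimuth psi; front tip corner a distance d along closing from pull face start"""
    a=np.radians(psi);t=np.radians(tilt); m=np.cos(a)*xl+np.sin(a)*yl; n=np.cross(zl,m)
    tz=np.sin(t)*m-np.cos(t)*zl; R=np.column_stack([np.cross(sg*n,tz),sg*n,tz])
    c=lane(yw,0)-.122*xl; c[2]=z
    return c+(d-.011*np.cos(t))*xl,R
E
python3 - <<'E'
from h import *
for tilt in(25,30,35):
  for yw in(-.22,-.16,-.1,-.06,0,.05):
    ok=[]
    for psi in(-30,-15,0,15,30):
      for sg in(1,-1):
        q=[r.solve_ik(*pushpose(yw,tilt,psi,sg,d)) for d in(-.04,0,.12,.24)]
        if all(v is not None for v in q): ok.append((psi,sg))
        elif sg==1: ok.append((psi,''.join('01'[v is not None] for v in q)))
    print(tilt,yw,ok)
E
```

```text
25 -0.22 [(-30, '0111'), (-15, '0111'), (0, 1), (0, -1), (15, 1), (15, -1), (30, 1), (30, -1)]
25 -0.16 [(-30, '0011'), (-15, '0011'), (0, '0111'), (15, 1), (15, -1), (30, 1), (30, -1)]
25 -0.1 [(-30, '0011'), (-15, '0011'), (0, '0011'), (15, '0111'), (30, 1), (30, -1)]
25 -0.06 [(-30, '0011'), (-15, '0011'), (0, '0011'), (15, '0011'), (30, '0111')]
25 0 [(-30, '0011'), (-15, '0011'), (0, '0011'), (15, '0011'), (30, '0011')]
25 0.05 [(-30, '0011'), (-15, '0011'), (0, '0011'), (15, '0011'), (30, '0011')]
30 -0.22 [(-30, '0011'), (-15, '0011'), (0, '0111'), (15, 1), (15, -1), (30, 1), (30, -1)]
30 -0.16 [(-30, '0011'), (-15, '0011'), (0, '0011'), (15, '0111'), (30, 1), (30, -1)]
30 -0.1 [(-30, '0011'), (-15, '0011'), (0, '0011'), (15, '0011'), (30, 1), (30, -1)]
30 -0.06 [(-30, '0011'), (-15, '0011'), (0, '0011'), (15, '0011'), (30, '0111')]
30 0 [(-30, '0011'), (-15, '0011'), (0, '0011'), (15, '0011'), (30, '0011')]
30 0.05 [(-30, '0011'), (-15, '0011'), (0, '0011'), (15, '0011'), (30, '0011')]
35 -0.22 [(-30, '0011'), (-15, '0011'), (0, '0011'), (15, 1), (15, -1), (30, 1), (30, -1)]
35 -0.16 [(-30, '0011'), (-15, '0011'), (0, '0011'), (15, '0011'), (30, 1), (30, -1)]
35 -0.1 [(-30, '0011'), (-15, '0001'), (0, '0001'), (15, '0011'), (30, '0111')]
35 -0.06 [(-30, '0011'), (-15, '0001'), (0, '0001'), (15, '0011'), (30, '0011')]
35 0 [(-30, '0011'), (-15, '0001'), (0, '0001'), (15, '0001'), (30, '0011')]
35 0.05 [(-30, '0011'), (-15, '0001'), (0, '0001'), (15, '0001'), (30, '0011')]
```

```bash
python3 - <<'E'
from h import *
r.grip(0,30); y=-.1; J=r.state()["joints"]
sg=min((1,-1),key=lambda s:abs(r.solve_ik(*pushpose(y,25,30,s,0))[5]-J[5]))
f=lambda *a:pushpose(y,*a)
print(sg,[r.solve_ik(*f(30,0,sg,d)) is not None for d in(.09,.11,.13,.24)])
P,R=f(25,30,sg,-.02); r.movep(P+[0,0,.12],R); r.move_l(P,.12); r.pause(.15); f0=r.state()["wrist_force"]
r.move_l(f(25,30,sg,.02)[0],.04); print((r.state()["wrist_force"]-f0).round(1),r.state()["time"])
r.move_l(f(25,30,sg,.14)[0],.06); print((r.state()["wrist_force"]-f0).round(1),r.state()["eef_pos"],r.state()["time"])
snap("d8")
E
```

```text
1 [True, True, True, True]
[-1.8 -0.4 -1.2] 40.8167
[-3.6 -1.5 -2.6] [ 0.56764816 -0.09965057  0.06198817] 42.9667
```

View pics/d8.png

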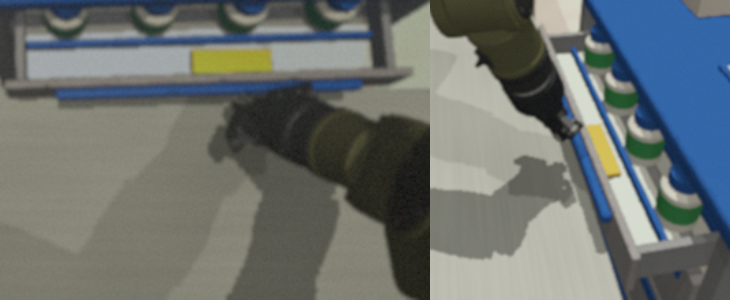

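The drawer is more than half shut, its rail now at row ~92 in the top crop, and the bottles are still standing. I'll change to the squarer pose and finish the push.

```bash
python3 - <<'E'
from h import *
y=-.1; f=lambda d:pushpose(y,30,0,1,d)
p,R=f(.105); r.move_l(r.state()["eef_pos"]-.03*xl,.1); r.movep(p,R); r.pause(.15); f0=r.state()["wrist_force"]
r.move_l(f(.222)[0],.06); st=r.state(); print((st["wrist_force"]-f0).round(1),st["time"])
d=.222
while d<.255:
    d+=.002; r.move_l(f(d)[0],.03); F=(r.state()["wrist_force"]-f0)@xl
    print(round(d,3),round(F,1),end=' ')
    if F<-16: break
r.pause(.1); print(r.state()["eef_pos"],r.state()["time"])
s=viewer.snapshot("side")["color"]
r.move_l(f(d-.06)[0],.12); r.pause(.3)
print(r.state()["time"])
s2=viewer.snapshot("side")["color"]; t=viewer.snapshot("top")["color"]
cv2.imwrite("pics/e9.png",np.hstack([cv2.resize(s2[120:384,150:450],(400,352)),cv2.resize(t[90:270,220:425],(400,352))]))
E
```

```text
[-3.   1.2 -2.7] 46.4167
0.224 -1.1 0.226 -0.7 0.228 -0.5 0.23 -0.4 0.232 -0.8 0.234 -0.8 0.236 -0.3 0.238 -1.8 0.24 -7.6 0.242 -14.0 0.244 -22.4 [ 0.66726948 -0.09518126  0.0595325 ] 49.2667
50.2667
```

View pics/e9.png

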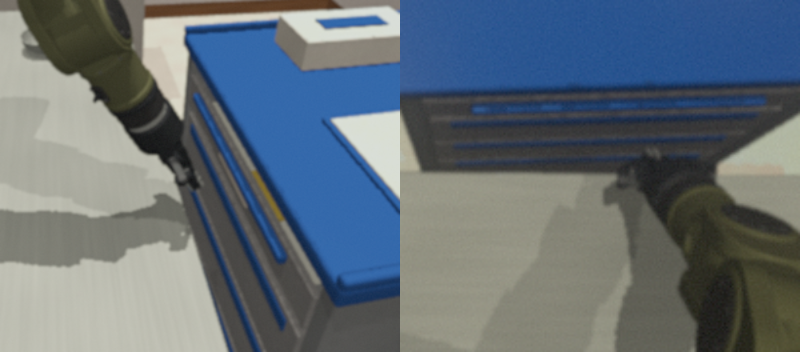

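The force rose sharply at about 0.239 m of travel, and the rail sits just under the cart top (row ~105 in the right crop). I'll confirm the travel by measuring the rail before and after in the top images.

```bash
python3 - <<'E'
from h import *
s=viewer.snapshot("top"); s0=dict(s); s0["color"]=cv2.imread("pics/top0.png")
def rail(s,r0,r1):
    k,_=blobs(s,(100,120,60),(130,255,255),(236,r0,440,r1)); v=[]
    for u in range(275,400):
        q=np.flatnonzero(k[r0:r1,u])+r0
        if len(q): v.append((u,q.max()+.5,len(q)))
    v=np.array(v); p=np.polyfit(v[:,0],v[:,1],1)
    print(v[:,2].mean(),len(v)); return [ray(s,(u,np.polyval(p,u)),.059) for u in(290,390)]
a=rail(s0,226,240); print(np.round(a,4))
b=rail(s,138,147); print(np.round(b,4))
xo=lambda L:[float(p@xl) for p in L]; print(np.subtract(xo(b),xo(a)))
E
```

```text
3.992 125
[[ 0.4342  0.0542  0.059 ]
 [ 0.4452 -0.203   0.059 ]]
5.088 125
[[ 0.6705  0.0531  0.059 ]
 [ 0.6812 -0.2144  0.059 ]]
[0.2360852 0.2353105]
```

```bash
python3 -c "
from h import *
print(r.state()['time'],r.state()['wrist_force'].round(1)); print(workorder.sign_off())"
```

```text
50.4167 [-0.2  0.2  0.5]
the job is handed in; nothing more can be done
None
```

I stood both tipped bottles back up in the lane, pushed the drawer shut (about 0.235 m of travel measured in the top images) and handed the job in at 50.4 s; the bottles were last seen standing at about 0.14 m of that travel, because the cart top hides them once it is shut, and the verdict was not shown.

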